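# Stand the tea timer on its board and set it to a quarter turn

## Robot

A 7-joint arm with a two-finger parallel gripper is mounted at the origin on the work surface. World frame = base frame: x ahead of the robot, y to its left, z up, the work surface at z = 0. Lengths are in m, angles in rad, forces in N, time in s.
With the tool pointing down it reaches from about 0.425 to 0.875 m from the base axis. Payload 4.7 kg.
Tool frame: the origin (TCP) lies on the mounting face of the last link; the fingertips stand 182 mm ahead of it and the grasp point (between the pads) lies 164 mm ahead of it; x points along the fingers, y is the direction in which the jaws open and shut, and the axes are right-handed (so a half turn about x gives the same grasp; the last joint's range is limited). The gripper opens to 87 mm and grips with 3 to 60 N. Pads are 19 mm wide; open, the fingers measure 117 mm over their backs; the gripper's body (75 mm by 190 mm) begins 51 mm behind the grasp point.
Start: joints at [-1.169, 0.321, -0.07, 1.45, 0.023, 1.371, -0.057], TCP at [0.246, 0.602, 0.405] pointing down, gripper open.
Joint ranges: [-2.86, 2.86], [-0.3, 2.09], [-1.38, 1.24], [0.06, 2.45], [-1.56, 4.7], [0.09, 2.05], [-2.69, 2.69]. Speed limits (rad/s): [2.57, 2.57, 3.14, 3.14, 3.14, 3.14, 3.14].

## Interface

Orientations are given as a rotation vector (axis times angle).
In Python, from bench import monitor, get_image, ctrl gives the robot as it stands.
- The arm moves only by the shell command python3 -m creep 'ROWS' [FORCE]. ROWS is JSON, a list of rows, each a list of 7 numbers: the shift along the tool's x, y, z in mm, then the turn, a rotation vector about the tool's x, y, z in rad, then the finger opening in mm, from 0 to 87. A call has 1 to 5 rows; each row shifts and turns the commanded pose from where the row before left it, along the tool's axes as they then stand; what a row does not reach is not made up. A row lasts 1/10 s, in which the tool goes at most 50 mm and 8.59 degrees, less where a joint would pass 70% of its speed; a pose out of reach is approached as far as the arm can. A call is refused whole if a number of a shift passes 50 or a number of a turn 0.15, either way. A call with a gripper value outside its range is refused whole. The fingers move at their own pace and stop on an object; FORCE is the grip in N (left out, the last holds). Time passes only in rows, so rows that do not move let the fingers close. It gives the time, the measured TCP pose, the force and the opening at its end, in the units of the state.
- monitor.get_state(): the state, without advancing time (a new reading comes with each control period).
- get_image(name): name is "scene" or "top" or "wrist"; returns a dict with "img" (420x560x3 uint8, red, green, blue), "mtx" (3x3 intrinsics, pixels), "view" (4x4, takes a point from world to camera coordinates). Camera axes: x right, y up, looking along -z (the intrinsics and any distortion apply to the point x, -y, -z); pixel columns grow to the right and rows downward; lengths in m; the calibration is good to about 2 mm. The wrist camera is an equidistant fisheye: a pixel r from the principal point sees the ray r / f radians off the axis. A picture is of the moment at which its call begins. There is no depth.
- ctrl.close_job(): hands the job in, once; it reports no verdict.
The state is a dict: "time": time; "joint_positions": joint angles; "qd": joint speeds; "joint_torque": joint torques, N m; "position": TCP position; "tool_rot": TCP orientation; "ft_force": force on the tool from outside, world axes, zero at the start; "torque": the same for the moment, N m; "grip_width": opening from 0.0 (shut) to 1.0 (fully open).
Only numpy, scipy, OpenCV 4.12 (cv2) and the standard library are available. Lean on these libraries where they do the work, as an engineer would, in place of code of your own. Each camera call takes 0.05 s, during which the arm holds its last target.

## Task

Pick up the grey kitchen timer by its case (not by its dial), set it down gently and let go on the middle of the D-shaped wooden board, square to the board, with its slotted front end towards the board's rounded end. Then take the stiff dial and turn it clockwise to 15 minutes, a quarter turn from the zero tick, bearing down on it so that the timer does not turn with the dial and stays as you placed it. Let go of it and leave the glasses, bowl and jar alone.

Things in the scene. Friction and masses are not known exactly. Their poses are not given: they have to be found in the camera images.
- timer_mid (a point): Middle of the timer's case, half-way up: 22 mm above the underside, and 6 mm towards the front from the dial's axis. Its -x points to the slotted front end, z up. The case is a grey box (pale slots at the front) 80 mm long (x) and 60 mm wide (y), its top face 42 mm above the underside; grip it across the 60 mm. It starts upright on the bare counter.
- timer_front (a point): Middle of the timer's slotted front end face, 40 mm from the middle of the case along -x, same height.
- dial_grip (a point): On the dial's axis at mid-height of its finger bar, 58 mm above the timer's underside; turns with the dial, x along the bar to its nose, z up. The dial is a white disc 54 mm across, 42 to 48 mm above the underside, with an upright black bar on it, 12 mm thick, 48 to 68 mm up, from 22 mm behind the axis to 16 mm ahead, then a thin nose (the pointer) to 25 mm. Disc and bar turn as one.
- timer_dial (a joint): Dial angle, rad: 0 with the nose at the tick on the back (+x) end of the case, growing clockwise from above. A full turn is 60 minutes; 15 minutes is 1.571, nose towards the case's -y (right side, slotted front towards you). Stiff, 0.14 N m, and stays where left. The timer's weight alone does not stop it spinning: bear down on the dial with some 10 to 20 N. Starts at 0.15 to 0.6.
- board: D-shaped wooden board fixed to the counter, 170 mm long (x), 140 mm wide (y), 12 mm thick. Origin at the middle of its underside; straight edge at +x, rounded end (a half circle of radius 70 mm) at -x.
- board_top (a point): Middle of the board's top face, 12 mm above the counter.
- timer: The same free-standing timer, about 0.26 kg in all (it varies by a quarter). Origin at its underside on the dial's axis, axes as for its middle. It stands on four small feet, 22 mm from the dial's axis in x and in y.
- glass_a: A waisted tea glass, 54 mm across, 85 mm tall, bystander. Origin at its underside.
- glass_b: Another such tea glass, bystander. Origin at its underside.
- bowl: An upturned white bowl, 124 mm across, 58 mm tall, bystander. Origin at its underside.
- sugar_jar: A glass jar with a metal cap, 70 mm across, 110 mm tall, bystander. Origin at its underside.
Things that resemble listed ones, but are neither listed nor needed, are in the scene too. What is shaped like the timer but purple or red is not meant.

How it is judged:
On the way:
1. the timer stands on the board, let go, facing the rounded end, with the dial not yet set (horizontal distance between timer_mid and board_top below 0.035 m and height (world z) of timer_mid between 0.028 and 0.04 m and angle between timer_mid's own z axis and vertical below 0.1 rad and angle between the x axis of timer_mid and the x axis of board, either way round below 0.3 rad and x of timer_front in the frame of board below 0 m and linear speed of timer below 0.02 m/s and contact force between the fingers and timer below 0.1 N and value of joint timer_dial below 1 rad), for 0.2 s.
At the end, for the whole second after the job is handed in: The timer stands upright and still on the board, let go, the middle of its case within 35 mm of the board's middle, its slotted front towards the rounded end and square to the board within 0.3 rad, with the dial at 1.571 rad (15 minutes) within 0.16 rad (horizontal distance between timer_mid and board_top below 0.035 m and height (world z) of timer_mid between 0.028 and 0.04 m and angle between timer_mid's own z axis and vertical below 0.1 rad and angle between the x axis of timer_mid and the x axis of board, either way round below 0.3 rad and x of timer_front in the frame of board below 0 m and linear speed of timer below 0.02 m/s and contact force between the fingers and timer below 0.1 N and value of joint timer_dial between 1.411 and 1.731 rad); the robot touches nothing.
It fails at once if the timer is lifted by its dial (contact force between the fingers and timer_dial above 1 N and height (world z) of timer_mid above 0.045 m).
It fails at once if the timer is dropped: out of the fingers and moving faster than 0.45 m/s (a fall of about 10 mm) (contact force between the fingers and timer below 0.01 N and linear speed of timer above 0.45 m/s).
It fails at once if a glass, the bowl or the jar is pushed more than 40 mm or tipped over 0.4 rad (distance of any of glass_a, glass_b, bowl, sugar_jar from where it was at the start of the episode above 0.04 m or angle between any of glass_a, glass_b, bowl, sugar_jar's own z axis and vertical above 0.4 rad).
It also fails if it takes over 61 s, if anything falls off the work surface, if the arm or the gripper's body presses on something with over 40 N, if the wrist force passes 120 N, or if a joint passes its speed limit or range.

## Working session

There is one attempt and no reset: what is moved stays moved. The work goes in short steps, Python scripts to look and compute and a shell command to move; the robot and the scene stay as the last step left them, time stands still between calls to the robot, and variables do not carry over. Pictures are saved under pics/ and viewed, and the job is handed in when it is done.

```bash
ls; mkdir -p pics; python3 - <<'E'
from bench import monitor,get_image
import cv2
s=monitor.get_state(); print(s)
for n in("scene","top","wrist"):
    d=get_image(n); cv2.imwrite(f"pics/{n}0.png",d["img"][:,:,::-1]); print(n,d["mtx"],d["view"],[k for k in d])
E
```

```text
pics
{'time': 0.0, 'joint_positions': array([-1.16889194,  0.32181695, -0.07010818,  1.45170093,  0.02260668,
        1.37076499, -0.05688662]), 'qd': array([-0.00082512,  0.00142834,  0.0019462 ,  0.00093348, -0.0029057 ,
        0.00035206, -0.0018045 ]), 'joint_torque': array([-1.01224086e-04, -4.91282380e+01, -4.04080097e-01, -3.12541044e+01,
       -6.39673742e-02,  4.36190399e-02,  1.78736200e-04]), 'position': array([0.24574118, 0.60153093, 0.40365227]), 'tool_rot': array([ 0.30270642,  1.5495795 , -0.3056801 ]), 'ft_force': array([0.12349113, 0.14267284, 0.03607182]), 'torque': array([-0.00582755, -0.02283932,  0.00323046]), 'grip_width': 0.9999791507175709}
scene [[473.42300416   0.         281.82560892]
 [  0.         473.42300416 206.80685758]
 [  0.           0.           1.        ]] [[ 0.76949566  0.63864451  0.00310105 -0.44433379]
 [-0.33828959  0.40347327  0.8501585   0.10014025]
 [ 0.54169787 -0.65524233  0.52651772 -1.74406575]
 [ 0.          0.          0.          1.        ]] ['img', 'mtx', 'view']
top [[416.71476105   0.         279.25423142]
 [  0.         416.71476105 206.61034247]
 [  0.           0.           1.        ]] [[-2.28536247e-02 -9.99738820e-01  6.14248180e-05  3.23435714e-02]
 [ 9.94281478e-01 -2.27224610e-02  1.04345738e-01 -5.61303916e-01]
 [-1.04317089e-01  2.44575189e-03  9.94541082e-01 -1.27870801e+00]
 [ 0.00000000e+00  0.00000000e+00  0.00000000e+00  1.00000000e+00]] ['img', 'mtx', 'view']
wrist [[325.1922621    0.         280.81234123]
 [  0.         325.1922621  204.96989302]
 [  0.           0.           1.        ]] [[ 0.37934067  0.92525545 -0.00173419 -0.64887937]
 [-0.88275782  0.3613545  -0.30026915  0.03594831]
 [-0.277199    0.11543517  0.95385294 -0.39359096]
 [ 0.          0.          0.          1.        ]] ['img', 'mtx', 'view']
```

View pics/scene0.png

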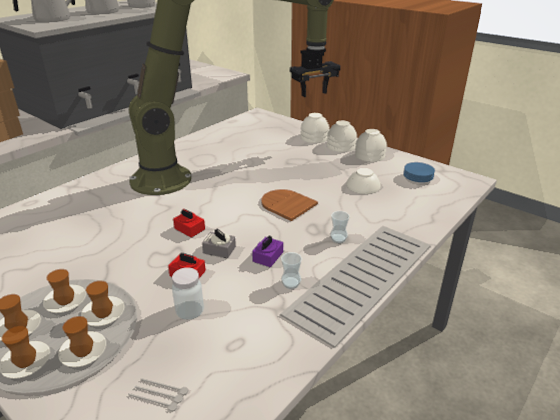

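View pics/top0.png

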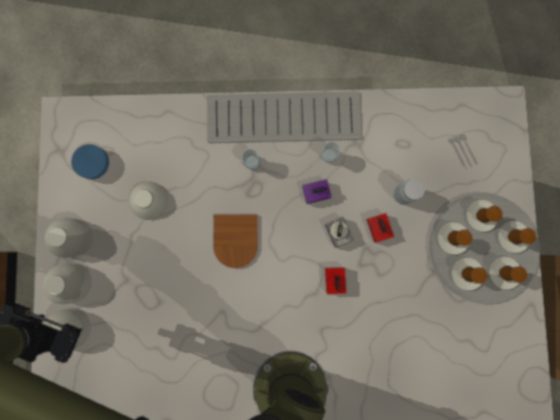

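View pics/wrist0.png

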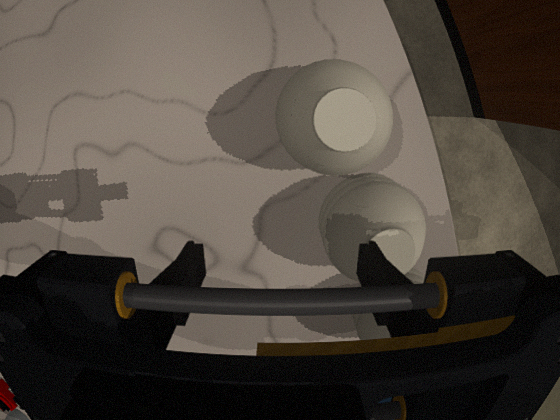

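Candidates for the timer in the top view: grey (339,232), red (380,228), red (336,281) and purple (317,191). By the description it is the grey one. The board is at (236,241), with its rounded end towards the robot (down in the picture). Next, a close crop of my choice.

```bash
python3 - <<'E'
import cv2,numpy as np
a=cv2.imread("pics/top0.png")[205:260,305:375]; b=cv2.imread("pics/scene0.png")[215:270,185:255]
c=cv2.imread("pics/top0.png")[205:275,205:270]
f=lambda x:cv2.resize(x,(390,390),interpolation=cv2.INTER_CUBIC)
cv2.imwrite("pics/crop0.png",np.hstack([f(a),f(b)]))
E
```

```text
(no output)
```

View pics/crop0.png

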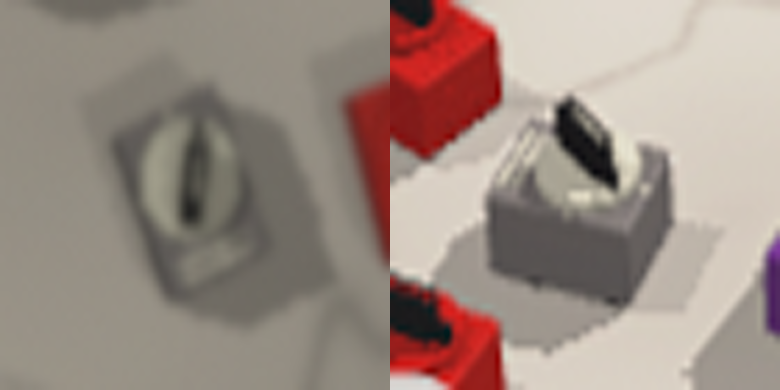

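The crop shows the grey case with its white dial and black bar. The pale slots are at the lower right of the case, towards the robot, which confirms the choice. Now I'll measure it.

```bash
cat > h.py <<'E'
import numpy as np,cv2
from scipy.spatial.transform import Rotation as R
from bench import monitor,get_image,ctrl
def ray(d,uv,fish=False):
    K=d["mtx"];V=d["view"];x=(uv[0]-K[0,2])/K[0,0];y=(uv[1]-K[1,2])/K[1,1]
    if fish:
        r=np.hypot(x,y); s=np.sinc(r/np.pi); v=np.array([x*s,-y*s,-np.cos(r)])
    else: v=np.array([x,-y,-1.])
    return -V[:3,:3].T@V[:3,3], V[:3,:3].T@v
def onz(d,uv,z,fish=False):
    c,v=ray(d,uv,fish); return (c+v*(z-c[2])/v[2])
def proj(d,p,fish=False):
    K=d["mtx"];q=d["view"][:3,:3]@np.asarray(p,float)+d["view"][:3,3]
    x,y,z=q[0],-q[1],-q[2]
    if fish:
        r=np.hypot(x,y);t=np.arctan2(r,z);x,y=x/r*t,y/r*t
    else: x,y=x/z,y/z
    return np.array([K[0,0]*x+K[0,2],K[1,1]*y+K[1,2]])
def pose():
    s=monitor.get_state();r=R.from_rotvec(s["tool_rot"]);M=r.as_matrix()
    print("t",s["time"],"TCP",s["position"].round(4),"grasp",(s["position"]+.164*M[:,0]).round(4),"\n",M.round(4),"F",s["ft_force"].round(1),"w",s["grip_width"]*87)
    return s,M
E
python3 - <<'E'
from h import *
d=get_image("top");im=d["img"].astype(int)
r,g,b=im[...,0],im[...,1],im[...,2]
def blobs(m,lo=15):
    n,l,st,c=cv2.connectedComponentsWithStats(m.astype(np.uint8))
    return [(st[i],c[i],l==i) for i in range(1,n) if st[i][4]>lo]
m=(r-b>50)&(r<200)&(g-b>15)
for st,c,k in blobs(m,300):
    cnt=cv2.findContours(k.astype(np.uint8),0,2)[0][0]
    P=np.array([onz(d,p[0],.012)[:2] for p in cnt],np.float32)
    rc=cv2.minAreaRect(P); print("board?",c,st[4],rc,cv2.boxPoints(rc).tolist())
print("timer local")
sub=im[212:252,318:362]; 
w=(sub.min(-1)>125)
hsv=cv2.cvtColor(d["img"],cv2.COLOR_RGB2HSV)[212:252,318:362]
print(sub.mean(-1).astype(int)[::1,::1].tolist().__str__().replace("],","\n"))
E
```

```text
board? [234.94103432 238.80521991] 2069 ((0.4586019217967987, 0.16188499331474304), (0.13327905535697937, 0.16387319564819336), 89.02409362792969) [[0.37554222345352173, 0.09665067493915558], [0.5393916368484497, 0.09385959804058075], [0.5416616201400757, 0.2271193116903305], [0.3778122067451477, 0.22991038858890533]]
timer local
[[138, 139, 139, 139, 138, 138, 138, 139, 138, 138, 138, 137, 137, 135, 135, 132, 130, 132, 135, 137, 139, 139, 140, 140, 139, 140, 141, 140, 141, 141, 141, 141, 141, 141, 141, 142, 142, 142, 142, 142, 141, 141, 138, 136
 [138, 139, 138, 138, 138, 138, 138, 139, 138, 137, 136, 134, 132, 130, 128, 127, 126, 127, 130, 136, 138, 138, 139, 139, 140, 139, 140, 140, 141, 141, 141, 141, 141, 141, 141, 142, 141, 142, 142, 142, 142, 139, 136, 131
 [138, 138, 138, 138, 138, 138, 138, 138, 137, 134, 132, 130, 127, 124, 124, 125, 124, 124, 127, 131, 135, 137, 139, 139, 139, 139, 140, 140, 140, 141, 142, 141, 141, 142, 142, 142, 141, 142, 142, 142, 141, 139, 134, 129
 [137, 137, 138, 138, 138, 137, 136, 135, 132, 130, 127, 125, 124, 124, 123, 123, 124, 124, 125, 127, 130
[... 7101 characters left out ...]
, 117, 122, 130, 135, 136, 135, 132
 [143, 144, 144, 144, 144, 145, 143, 144, 144, 144, 144, 144, 144, 144, 143, 144, 143, 141, 139, 137, 132, 127, 120, 118, 117, 115, 113, 109, 108, 107, 107, 106, 108, 110, 115, 121, 128, 131, 133, 137, 138, 138, 136, 132
 [144, 144, 144, 144, 144, 144, 144, 144, 144, 144, 144, 144, 143, 144, 144, 144, 143, 143, 143, 142, 140, 138, 134, 132, 131, 130, 126, 120, 117, 115, 113, 112, 115, 122, 128, 133, 137, 138, 139, 139, 139, 137, 136, 131
 [145, 144, 144, 145, 145, 144, 144, 144, 144, 144, 144, 144, 144, 144, 144, 144, 143, 144, 143, 143, 142, 142, 141, 140, 140, 139, 137, 133, 132, 130, 127, 125, 129, 134, 137, 140, 141, 141, 140, 140, 139, 138, 135, 129]]
```

```bash
python3 - <<'E'
from h import *
s,M=pose()
d=get_image("top")
print("disc",onz(d,(339.1,229.7),.048),"slots",onz(d,(344.8,242),.042),"edge",onz(d,(325.6,225.4),.042)-onz(d,(335.5,247.3),.042))
print("tool y yaw",np.degrees(np.arctan2(M[1,1],M[0,1])))
for n,p in dict(glass1=(252,160),glass2=(331,153),jar=(405,195),bowl=(150,200),red=(380,228),purple=(317,191),red2=(336,281)).items(): print(n,onz(d,p,.05).round(3))
E
```

```text
t 0.2 TCP [0.2458 0.6016 0.4041] grasp [0.2457 0.6014 0.2401] 
 [[-4.000e-04  3.781e-01  9.258e-01]
 [-1.100e-03  9.258e-01 -3.781e-01]
 [-1.000e+00 -1.200e-03  1.000e-04]] F [-0.4  0.1 -0.1] w 86.95278033452989
disc [ 0.48433626 -0.16286169  0.048     ] slots [ 0.44634812 -0.17985441  0.042     ] edge [0.06809824 0.02813118 0.        ]
tool y yaw 67.78189793710797
glass1 [0.708 0.101 0.05 ]
glass2 [ 0.725 -0.146  0.05 ]
jar [ 0.587 -0.371  0.05 ]
bowl [0.589 0.419 0.05 ]
red [ 0.487 -0.288  0.05 ]
purple [ 0.606 -0.099  0.05 ]
red2 [ 0.329 -0.147  0.05 ]
```

```bash
python3 -m creep '[[0,-25,38,0,0,0,87],[0,-25,38,0,0,0,87],[0,-25,38,0,0,0,87],[0,-25,38,0,0,0,87],[0,-25,38,0,0,0,87]]' && python3 -m creep '[[0,-25,38,0,0,0,87],[0,-25,38,0,0,0,87],[0,-25,38,0,0,0,87],[0,-42,20,0,0,0,87],[0,-42,20,0,0,0,87]]'; python3 -m creep '[[0,-42,20,0,0,0,87],[0,-42,20,0,0,0,87],[0,-42,20,0,0,0,87],[0,-42,20,0,0,0,87],[0,-42,20,0,0,0,87]]' ;python3 -m creep '[[0,-42,20,0,0,0,87],[0,-42,20,0,0,0,87],[0,-42,20,0,0,0,87],[0,0,0,-0.13,0,0,87],[0,0,0,-0.13,0,0,87]]';python3 -m creep '[[0,0,0,-0.13,0,0,87],[0,0,0,-0.13,0,0,87],[0,0,0,-0.13,0,0,87],[0,0,0,-0.13,0,0,87],[0,0,0,0,0,0,87]]'
python3 - <<'E'
from h import *
s,M=pose(); print(s["joint_positions"].round(2))
d=get_image("wrist");np.savez("w1.npz",**d); cv2.imwrite("pics/w1.png",d["img"][:,:,::-1])
E
```

```text
time: 0.75
position: [0.3752, 0.4124, 0.4048]
tool_rot: [0.304, 1.549, -0.304]
ft_force: [0.9, 0.8, 0.8]
grip_width: 0.997
time: 1.25
position: [0.4573, 0.2067, 0.4046]
tool_rot: [0.305, 1.549, -0.305]
ft_force: [0.0, -0.0, 0.2]
grip_width: 1.002
time: 1.75
position: [0.4697, -0.0254, 0.405]
tool_rot: [0.305, 1.549, -0.303]
ft_force: [0.4, -0.4, -0.7]
grip_width: 0.997
time: 2.25
position: [0.4775, -0.1648, 0.4048]
tool_rot: [0.1, 1.568, -0.1]
ft_force: [-0.1, 0.6, -0.0]
grip_width: 1.001
time: 2.75
position: [0.4779, -0.1628, 0.4047]
tool_rot: [-0.308, 1.549, 0.308]
ft_force: [0.7, -0.1, -0.6]
grip_width: 0.999
t 2.75 TCP [ 0.4779 -0.1628  0.4047] grasp [ 0.4779 -0.1627  0.2407] 
 [[ 1.000e-04 -3.826e-01  9.239e-01]
 [ 2.000e-04  9.239e-01  3.826e-01]
 [-1.000e+00  2.000e-04  1.000e-04]] F [ 0.7 -0.1 -0.6] w 86.9195905972532
[-0.36 -0.01  0.64  1.82  0.    1.32  2.24]
```

View pics/w1.png

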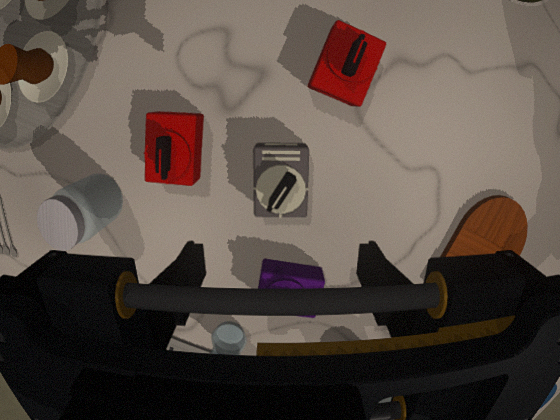

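The wrist view shows the grey timer at (281,182) with its slots up at (281,155). The reds are at (174,150) and (348,62), and the purple one is at (292,275). I'll zoom in on the timer.

```bash
python3 - <<'E'
import cv2
a=cv2.imread("pics/w1.png")[130:230,230:330]
cv2.imwrite("pics/w1c.png",cv2.resize(a,(600,600),interpolation=cv2.INTER_CUBIC))
E
```

```text
(no output)
```

View pics/w1c.png

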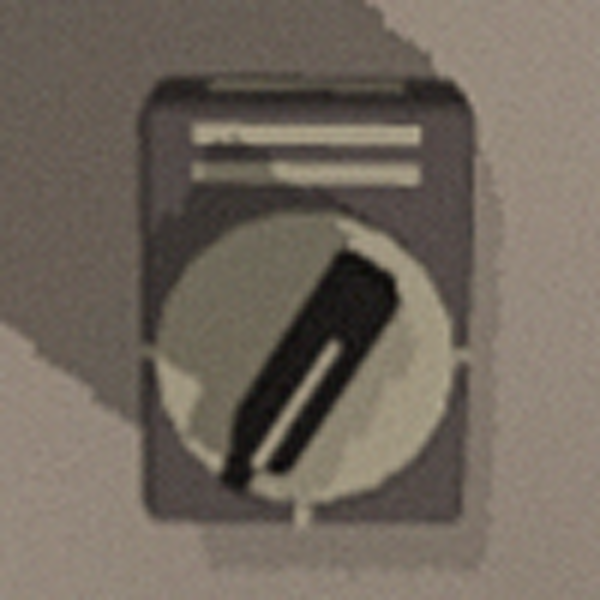

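```bash
cat >> h.py <<'E'
class D(dict): pass
def load(f): 
    z=np.load(f); return {k:z[k] for k in z}
E
python3 - <<'E'
from h import *
d=load("w1.npz")
f=lambda x,y,z:onz(d,(230+(x+.5)/6-.5,130+(y+.5)/6-.5),z,True)[:2]
P={n:f(*v) for n,v in dict(back=(303,510,.042),disc=(305,357,.048),slot=(306,154,.042),lt=(150,353,.042),rt=(459,355,.042),nose=(235,485,.068),tail=(370,272,.068)).items()}
for k,v in P.items(): print(k,v.round(4))
a=P["back"]-P["slot"];b=P["rt"]-P["lt"];n=P["nose"]-P["tail"];print(np.degrees([np.arctan2(a[1],a[0]),np.arctan2(b[1],b[0])-np.pi/2,np.arctan2(n[1],n[0])]))
c=[f(*v,.042) for v in ((143,100),(473,100),(465,520),(143,520))];print(np.mean(c,0),np.linalg.norm(c[0]-c[1]),np.linalg.norm(c[1]-c[2]))
print("tick mid",(P["lt"]+P["rt"])/2)
E
```

```text
back [ 0.512  -0.1496]
disc [ 0.4831 -0.1611]
slot [ 0.4499 -0.1746]
lt [ 0.4946 -0.187 ]
rt [ 0.4734 -0.1347]
nose [ 0.5038 -0.1656]
tail [ 0.4605 -0.1587]
[21.92608476 22.02446892 -9.04623675]
[ 0.47720665 -0.16338323] 0.058465831422646664 0.0787478103090502
tick mid [ 0.48401366 -0.1608575 ]
```

The timer is at yaw 22.0° with its middle at (0.478,-0.163). The grasp point is already over it, so I go down 212 mm to grip at z of about 0.029.

```bash
python3 -m creep '[[45,0,0,0.008,0,0,87],[45,0,0,0,0,0,87],[45,0,0,0,0,0,87],[35,0,0,0,0,0,87],[20,0,0,0,0,0,87]]' && python3 -m creep '[[15,0,0,0,0,0,87],[7,0,0,0,0,0,87],[0,0,0,0,0,0,87],[0,0,0,0,0,0,87]]'
python3 - <<'E'
from h import *
s,M=pose()
d=get_image("wrist");np.savez("w2.npz",**d); cv2.imwrite("pics/w2.png",d["img"][:,:,::-1])
E
```

```text
time: 3.3
position: [0.4766, -0.1623, 0.2118]
tool_rot: [-0.298, 1.554, 0.3]
ft_force: [0.8, -0.0, 0.7]
grip_width: 0.995
time: 3.7
position: [0.4784, -0.1629, 0.1934]
tool_rot: [-0.301, 1.549, 0.3]
ft_force: [0.8, 0.9, 1.3]
grip_width: 1.001
t 3.7 TCP [ 0.4784 -0.1629  0.1934] grasp [ 0.4786 -0.163   0.0294] 
 [[ 1.100e-03 -3.740e-01  9.274e-01]
 [-1.000e-04  9.274e-01  3.740e-01]
 [-1.000e+00 -5.000e-04  1.000e-03]] F [0.8 0.9 1.3] w 87.12778367868735
```

View pics/w2.png

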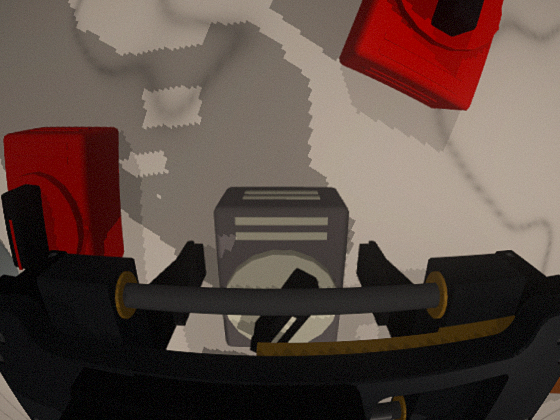

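The case, at (281,265), sits centred between the fingers at (190,275) and (372,275), clear of the red timers. Closing now.

```bash
python3 -m creep '[[0,0,0,0,0,0,50],[0,0,0,0,0,0,50],[0,0,0,0,0,0,50],[0,0,0,0,0,0,50],[0,0,0,0,0,0,50]]' 25; python3 -m creep '[[0,0,0,0,0,0,50],[0,0,0,0,0,0,50]]';  python3 -m creep '[[-10,0,0,0,0,0,50],[-20,0,0,0,0,0,50],[-30,0,0,0,0,0,50],[-30,0,0,0,0,0,50],[0,0,0,0,0,0,50]]'
python3 - <<'E'
from h import *
s,M=pose()
d=get_image("wrist");np.savez("w3.npz",**d); cv2.imwrite("pics/w3.png",d["img"][:,:,::-1])
E
```

```text
time: 4.25
position: [0.478, -0.1628, 0.1929]
tool_rot: [-0.301, 1.549, 0.301]
ft_force: [0.1, 0.2, 1.5]
grip_width: 0.689
time: 4.45
position: [0.4781, -0.1628, 0.1929]
tool_rot: [-0.301, 1.549, 0.301]
ft_force: [-1.2, -0.0, 2.2]
grip_width: 0.69
time: 4.95
position: [0.4793, -0.1636, 0.2867]
tool_rot: [-0.302, 1.543, 0.299]
ft_force: [0.3, 0.4, -1.7]
grip_width: 0.688
t 4.95 TCP [ 0.4793 -0.1636  0.2867] grasp [ 0.4805 -0.1637  0.1227] 
 [[ 7.300e-03 -3.746e-01  9.272e-01]
 [-5.000e-04  9.272e-01  3.746e-01]
 [-1.000e+00 -3.200e-03  6.600e-03]] F [ 0.3  0.4 -1.7] w 59.88186339430005
```

View pics/w3.png

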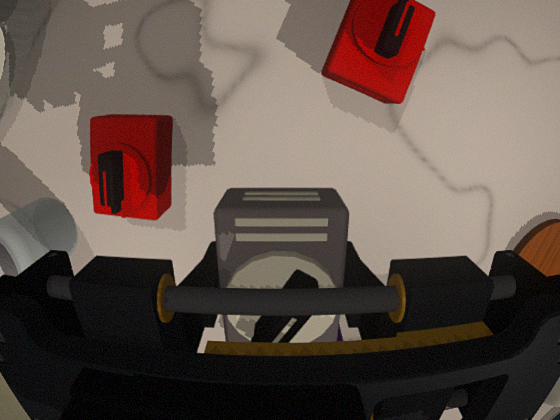

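The timer is held with the opening at 60 mm. Carrying it to the board.

```bash
python3 -m creep '[[0,25,8,0,0,0,50],[0,44,15,0,0,0,50],[0,44,15,0,0,0,50],[0,44,15,0,0,0,50],[0,44,15,0,0,0,50]]'; python3 -m creep '[[0,44,15,0,0,0,50],[0,44,15,0,0,0,50],[0,19,6,0,0,0,50],[0,0,0,0.1,0,0,50],[0,0,0,0.1,0,0,50]]';  python3 -m creep '[[0,0,0,0.1,0,0,50],[0,0,0,0.1,0,0,50],[0,0,0,0,0,0,50],[0,0,0,0,0,0,50]]'
python3 - <<'E'
from h import *
s,M=pose();print(s["joint_positions"].round(2))
d=get_image("wrist");np.savez("w4.npz",**d); cv2.imwrite("pics/w4.png",d["img"][:,:,::-1])
im=d["img"].astype(int);r,g,b=im[...,0],im[...,1],im[...,2]
print(proj(d,[.374,.162,.012],True))
E
```

```text
time: 5.5
position: [0.4643, 0.0506, 0.2813]
tool_rot: [-0.301, 1.552, 0.301]
ft_force: [1.4, 1.6, -3.0]
grip_width: 0.685
time: 6.0
position: [0.4578, 0.1625, 0.2808]
tool_rot: [-0.145, 1.57, 0.142]
ft_force: [-0.3, -0.5, -4.3]
grip_width: 0.686
time: 6.4
position: [0.4584, 0.1615, 0.2816]
tool_rot: [0.01, 1.573, -0.011]
ft_force: [1.1, 0.3, -2.7]
grip_width: 0.686
t 6.4 TCP [0.4584 0.1615 0.2816] grasp [0.458  0.1614 0.1176] 
 [[-0.002   0.0134  0.9999]
 [-0.0011  0.9999 -0.0135]
 [-1.     -0.0011 -0.002 ]] F [ 1.1  0.3 -2.7] w 59.675943493227365
[-0.74  0.07  0.36  2.01 -0.03  1.07  1.19]
[280.44045919 104.9118609 ]
```

View pics/w4.png

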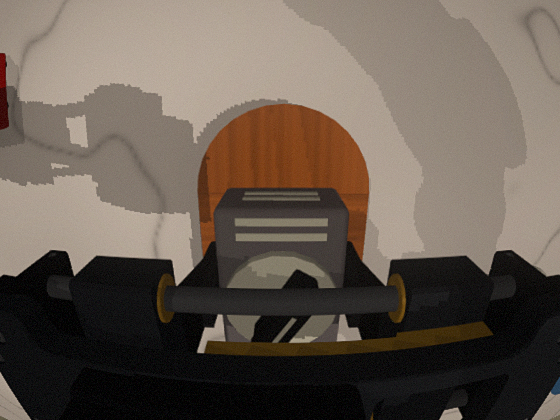

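The rounded apex is seen at (283,104) against a predicted (280,105), and the slots at (281,220) face it. Lowering, with the last few mm slow.

```bash
python3 -m creep '[[25,0,0,0,0,0,50],[30,0,0,0,0,0,50],[15,0,0,0,0,0,50],[0,0,0,0,0,0,50],[0,0,0,0,0,0,50]]'; python3 -m creep '[[2,0,0,0,0,0,50],[1,0,0,0,0,0,50],[1,0,0,0,0,0,50],[0,0,0,0,0,0,50]]'
```

```text
time: 6.95
position: [0.459, 0.1617, 0.2129]
tool_rot: [0.012, 1.571, -0.012]
ft_force: [-0.8, -0.4, -1.9]
grip_width: 0.689
time: 7.35
position: [0.459, 0.1618, 0.2091]
tool_rot: [0.013, 1.57, -0.012]
ft_force: [-0.5, -0.5, -2.6]
grip_width: 0.687
```

```bash
python3 -m creep '[[1,0,0,0,0,0,50],[1,0,0,0,0,0,50],[1,0,0,0,0,0,50],[0,0,0,0,0,0,50]]'; python3 -m creep '[[0.5,0,0,0,0,0,50],[0.5,0,0,0,0,0,50],[0,0,0,0,0,0,50]]'
```

```text
time: 7.75
position: [0.4588, 0.1617, 0.2056]
tool_rot: [0.012, 1.571, -0.013]
ft_force: [0.9, -0.3, -2.5]
grip_width: 0.688
time: 8.05
position: [0.459, 0.1617, 0.2049]
tool_rot: [0.013, 1.571, -0.012]
ft_force: [-0.7, -0.4, -0.9]
grip_width: 0.686
```

```bash
python3 -m creep '[[0.5,0,0,0,0,0,50],[0.3,0,0,0,0,0,50],[0,0,0,0,0,0,50]]'
```

```text
time: 8.35
position: [0.459, 0.1617, 0.2049]
tool_rot: [0.013, 1.571, -0.012]
ft_force: [-3.2, -1.7, 6.4]
grip_width: 0.69
```

In contact: the height has stopped changing and the upward force is 6 N. Releasing, waiting, then rising straight up.

```bash
python3 -m creep '[[-0.3,0,0,0,0,0,87],[0,0,0,0,0,0,87],[0,0,0,0,0,0,87],[0,0,0,0,0,0,87],[0,0,0,0,0,0,87]]';  python3 -m creep '[[-30,0,0,0,0,0,87],[-40,0,0,0,0,0,87],[-40,0,0,0,0,0,87],[-30,0,0,0,0,0,87],[0,0,0,0,0,0,87]]'; python3 -m creep '[[0,0,-40,0,0,0,87],[0,0,-40,0,0,0,87],[0,0,0,0,0,0,87]]'
python3 - <<'E'
from h import *
s,M=pose();print(s["joint_positions"].round(2))
d=get_image("wrist");np.savez("w5.npz",**d); cv2.imwrite("pics/w5.png",d["img"][:,:,::-1])
E
```

```text
time: 8.85
position: [0.4589, 0.1617, 0.2042]
tool_rot: [0.012, 1.571, -0.012]
ft_force: [-0.6, -0.2, -0.4]
grip_width: 0.979
time: 9.35
position: [0.4605, 0.1621, 0.3489]
tool_rot: [0.016, 1.563, -0.009]
ft_force: [-0.7, 0.4, 0.3]
grip_width: 0.998
time: 9.65
position: [0.3749, 0.1631, 0.3426]
tool_rot: [0.009, 1.575, -0.01]
ft_force: [1.3, -0.2, 0.6]
grip_width: 0.998
t 9.65 TCP [0.3749 0.1631 0.3426] grasp [0.3742 0.163  0.1786] 
 [[-4.500e-03  1.230e-02  9.999e-01]
 [-6.000e-04  9.999e-01 -1.230e-02]
 [-1.000e+00 -6.000e-04 -4.500e-03]] F [ 1.3 -0.2  0.6] w 86.86066672557092
[-0.8  -0.17  0.3   2.1   0.05  1.21  1.03]
```

View pics/w5.png

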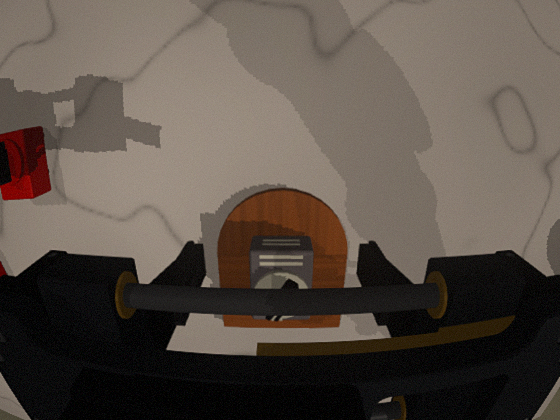

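The timer is released on the board, but the gripper bar occludes it at (281,285). Moving forward for a clear view.

```bash
python3 -m creep '[[0,0,45,0,0,0,87],[0,0,45,0,0,0,87],[0,0,40,0,0,0,87],[0,0,0,0,0,0,87],[0,0,0,0,0,0,87]]'
python3 - <<'E'
from h import *
s,M=pose()
d=get_image("wrist");np.savez("w6.npz",**d); cv2.imwrite("pics/w6.png",d["img"][:,:,::-1])
u,v=proj(d,[.459,.162,.05],True).astype(int);print(u,v)
a=d["img"][v-75:v+75,u-75:u+75,::-1];print(a.shape)
cv2.imwrite("pics/w6c.png",cv2.resize(a,(600,600),interpolation=cv2.INTER_CUBIC))
E
```

```text
time: 10.2
position: [0.5099, 0.1605, 0.3429]
tool_rot: [0.012, 1.572, -0.015]
ft_force: [-0.2, -0.2, -0.9]
grip_width: 0.996
t 10.2 TCP [0.5099 0.1605 0.3429] grasp [0.5097 0.1601 0.1789] 
 [[-0.0015  0.0174  0.9998]
 [-0.0023  0.9998 -0.0174]
 [-1.     -0.0023 -0.0015]] F [-0.2 -0.2 -0.9] w 86.67104314401952
282 144
(150, 150, 3)
```

View pics/w6c.png

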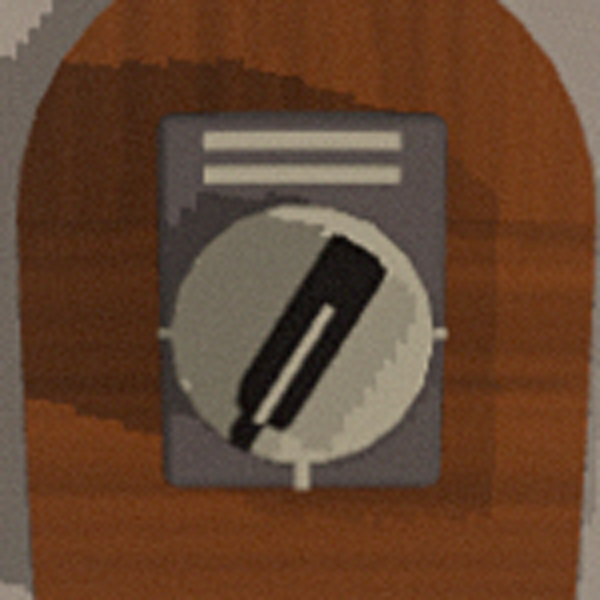

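```bash
python3 - <<'E'
from h import *
d=load("w6.npz")
f=lambda x,y,z:onz(d,(282-75+(x+.5)/4-.5,144-75+(y+.5)/4-.5),z+.012,True)[:2]
P={n:f(*v) for n,v in dict(back=(302,480,.042),disc=(303,334,.048),slot=(302,140,.042),lt=(168,334,.042),rt=(437,334,.042),nose=(240,443,.068),tail=(362,253,.068),bl=(18,220,0),br=(595,220,0)).items()}
for k,v in P.items(): print(k,v.round(4))
a=P["back"]-P["slot"];b=P["rt"]-P["lt"];n=P["nose"]-P["tail"];print(np.degrees([np.arctan2(a[1],a[0]),np.arctan2(b[1],b[0])-np.pi/2,np.arctan2(n[1],n[0])]))
e=[-.006*np.cos(-.017)]
print("tick mid",(P["lt"]+P["rt"])/2,"board y",(P["bl"]+P["br"])/2)
E
```

```text
back [0.4967 0.161 ]
disc [0.4642 0.1618]
slot [0.4245 0.1623]
lt [0.4644 0.1335]
rt [0.4654 0.1899]
nose [0.4824 0.1493]
tail [0.4462 0.1731]
bl [0.4409 0.0935]
br [0.4433 0.233 ]
[ -1.03071939  -1.0269171  -33.34178637]
tick mid [0.46493376 0.16171331] board y [0.44212773 0.16323718]
```

The timer is at yaw -1.0°, with its middle at (0.459,0.162) and its dial axis at (0.465,0.162). The dial reads about 0.56 rad. Now aligning with the bar (turn +0.56) and half-closing the fingers.

```bash
python3 -m creep '[[0,1,-45,0,0,0,40],[0,0,0,0.14,0,0,40],[0,0,0,0.14,0,0,40],[0,0,0,0.14,0,0,40],[0,0,0,0.14,0,0,40]]'; python3 -m creep '[[40,0,0,0,0,0,40],[30,0,0,0,0,0,40],[10,0,0,0,0,0,40],[0,0,0,0,0,0,40],[0,0,0,0,0,0,40]]'
python3 - <<'E'
from h import *
s,M=pose();print(s["joint_positions"].round(2),np.degrees(np.arctan2(M[1,2],M[0,2])))
d=get_image("wrist");np.savez("w7.npz",**d); cv2.imwrite("pics/w7.png",d["img"][:,:,::-1])
E
```

```text
time: 10.75
position: [0.4628, 0.1627, 0.3445]
tool_rot: [0.455, 1.523, -0.454]
ft_force: [0.3, 0.3, -0.1]
grip_width: 0.634
time: 11.25
position: [0.4642, 0.1629, 0.2656]
tool_rot: [0.452, 1.522, -0.449]
ft_force: [-0.3, 0.2, -0.0]
grip_width: 0.462
t 11.25 TCP [0.4642 0.1629 0.2656] grasp [0.4645 0.1631 0.1016] 
 [[ 1.700e-03  5.442e-01  8.390e-01]
 [ 1.100e-03  8.390e-01 -5.442e-01]
 [-1.000e+00  1.900e-03  8.000e-04]] F [-0.3  0.2 -0. ] w 40.18601461564675
[-0.77  0.1   0.4   2.01 -0.05  1.03  0.65] -32.969761098939294
```

View pics/w7.png

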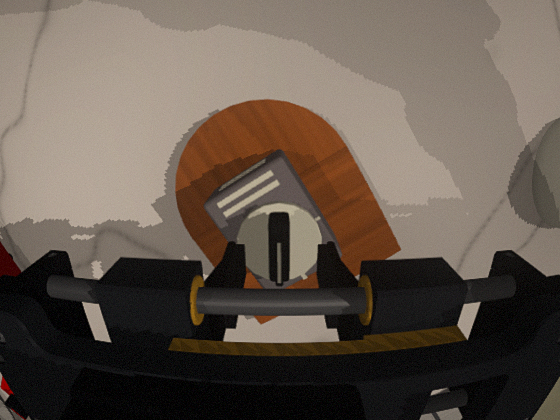

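The bar at (279,245) is vertical and lies between the fingers at (238,265) and (325,265). Nudging 1 mm and going down to just above the disc.

```bash
python3 -m creep '[[8,-1,1,0,0,0,40],[7,0,0,0,0,0,40],[4,0,0,0,0,0,40],[0,0,0,0,0,0,40],[0,0,0,0,0,0,40]]'; python3 -m creep '[[1,0,0,0,0,0,30],[0,0,0,0,0,0,20],[0,0,0,0,0,0,5],[0,0,0,0,0,0,5],[0,0,0,0,0,0,5]]' 20
python3 - <<'E'
from h import *
pose()
E
```

```text
time: 11.8
position: [0.4642, 0.1613, 0.2451]
tool_rot: [0.451, 1.524, -0.451]
ft_force: [-0.2, 0.3, 0.0]
grip_width: 0.462
time: 12.3
position: [0.4643, 0.1613, 0.2444]
tool_rot: [0.451, 1.523, -0.451]
ft_force: [-0.3, -0.9, 0.1]
grip_width: 0.132
t 12.3 TCP [0.4643 0.1613 0.2444] grasp [0.4644 0.1614 0.0804] 
 [[ 5.000e-04  5.445e-01  8.388e-01]
 [ 3.000e-04  8.388e-01 -5.445e-01]
 [-1.000e+00  5.000e-04  2.000e-04]] F [-0.3 -0.9  0.1] w 11.491429396162982
```

```bash
python3 -m creep '[[1,0,0,0,0,0,5],[1,0,0,0,0,0,5],[0,0,0,0,0,0,5]]' 45; python3 -m creep '[[0.5,0,0,0,0,0,5],[0.5,0,0,0,0,0,5],[0,0,0,0,0,0,5]]'
```

```text
time: 12.6
position: [0.4646, 0.1613, 0.2442]
tool_rot: [0.452, 1.524, -0.45]
ft_force: [-5.1, -1.9, 13.7]
grip_width: 0.132
time: 12.9
position: [0.4647, 0.1613, 0.2441]
tool_rot: [0.452, 1.524, -0.45]
ft_force: [-7.6, -2.7, 21.5]
grip_width: 0.134
```

```bash
python3 -m creep '[[0,-0.6,-0.7,0,0,0,5],[0,0,0,0,0,0,5]]'; python3 -m creep '[[0,0,0,0.1,0,0,5],[0,0,0,0.1,0,0,5],[0,0,0,0,0,0,5]]'
python3 - <<'E'
from h import *
s,M=pose();print(np.degrees(np.arctan2(M[1,2],M[0,2])))
E
```

```text
time: 13.1
position: [0.4642, 0.1612, 0.2442]
tool_rot: [0.453, 1.522, -0.45]
ft_force: [-5.1, -2.1, 19.2]
grip_width: 0.131
time: 13.4
position: [0.4642, 0.1612, 0.2442]
tool_rot: [0.61, 1.483, -0.607]
ft_force: [-5.2, -2.0, 19.2]
grip_width: 0.13
t 13.4 TCP [0.4642 0.1612 0.2442] grasp [0.4645 0.1615 0.0802] 
 [[ 0.0016  0.7019  0.7123]
 [ 0.0016  0.7123 -0.7019]
 [-1.      0.0022  0.    ]] F [-5.2 -2.  19.2] w 11.322265489668956
-44.58067906060328
```

The tool turns at a steady 19 N of down-force. Continuing.

```bash
python3 -m creep '[[0,0,0,0.1,0,0,5],[0,0,0,0.1,0,0,5],[0,0,0,0,0,0,5]]'
python3 - <<'E'
from h import *
s,M=pose();print(np.degrees(np.arctan2(M[1,2],M[0,2])))
d=get_image("wrist");np.savez("w8.npz",**d); cv2.imwrite("pics/w8.png",d["img"][:,:,::-1])
E
```

```text
time: 13.7
position: [0.4643, 0.1612, 0.2442]
tool_rot: [0.764, 1.432, -0.761]
ft_force: [-4.5, -1.6, 18.9]
grip_width: 0.136
t 13.7 TCP [0.4643 0.1612 0.2442] grasp [0.4646 0.1615 0.0802] 
 [[ 1.600e-03  8.294e-01  5.586e-01]
 [ 1.600e-03  5.586e-01 -8.294e-01]
 [-1.000e+00  2.300e-03 -4.000e-04]] F [-4.5 -1.6 18.9] w 11.822539703600832
-56.04099119478317
```

View pics/w8.png

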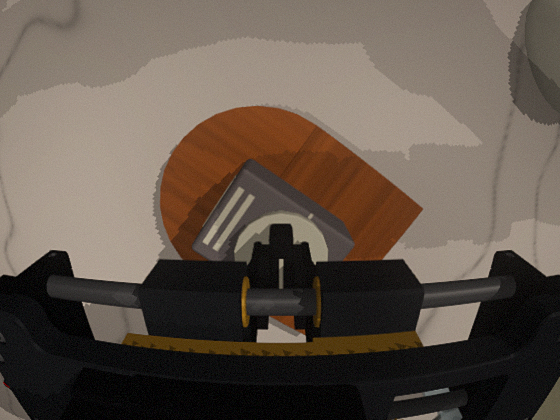

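In the picture the case edge (250,160)–(355,240) stays parallel to the board's side (320,125)–(420,210), and the bar is in line with the tool. So the dial is turning and the case is not. The remaining turn is 0.61 rad.

```bash
python3 -m creep '[[0,0,0,0.1,0,0,5],[0,0,0,0.1,0,0,5],[0,0,0,0.1,0,0,5],[0,0,0,0.1,0,0,5],[0,0,0,0,0,0,5]]';python3 -m creep '[[0,0,0,0.1,0,0,5],[0,0,0,0.1,0,0,5],[0,0,0,0.01,0,0,5],[0,0,0,0,0,0,5]]'
python3 - <<'E'
from h import *
s,M=pose();print(s["joint_positions"].round(2),np.degrees(np.arctan2(M[1,2],M[0,2])))
d=get_image("wrist"); cv2.imwrite("pics/w9.png",d["img"][:,:,::-1])
E
```

```text
time: 14.25
position: [0.4643, 0.1613, 0.2441]
tool_rot: [1.068, 1.294, -1.064]
ft_force: [-5.5, -2.4, 19.7]
grip_width: 0.132
time: 14.65
position: [0.4644, 0.1613, 0.2442]
tool_rot: [1.222, 1.202, -1.218]
ft_force: [-4.5, -2.6, 19.7]
grip_width: 0.128
t 14.65 TCP [0.4644 0.1613 0.2442] grasp [0.4647 0.1615 0.0802] 
 [[ 0.0018  0.9999 -0.0152]
 [ 0.0017 -0.0152 -0.9999]
 [-1.      0.0018 -0.0017]] F [-4.5 -2.6 19.7] w 11.156905498369126
[-0.84  0.14  0.48  2.04 -0.08  0.98 -0.33] -90.86808417238596
```

View pics/w9.png

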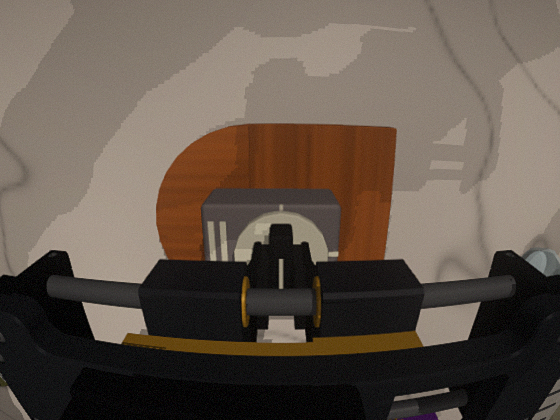

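The case edge is square to the board and the bar stands at a quarter turn. Now relieving the pressure, opening the fingers while still, rising, and moving for a clear view.

```bash
python3 -m creep '[[-1.5,0,0,0,0,0,5],[-1,0,0,0,0,0,5],[0,0,0,0,0,0,45],[0,0,0,0,0,0,45],[0,0,0,0,0,0,45]]'; python3 -m creep '[[0,0,0,0,0,0,45],[-10,0,0,0,0,0,45],[-30,0,0,0,0,0,45],[-40,0,0,0,0,0,45],[-20,0,0,0,0,0,45]]';python3 -m creep '[[0,0,45,0,0,0,45],[0,0,0,0,0,0,45],[0,0,0,0,0,0,45]]'
python3 - <<'E'
from h import *
s,M=pose()
d=get_image("wrist");np.savez("w10.npz",**d); cv2.imwrite("pics/w10.png",d["img"][:,:,::-1])
u,v=proj(d,[.459,.162,.05],True).astype(int);print(u,v)
a=d["img"][v-75:v+75,u-75:u+75,::-1]
cv2.imwrite("pics/w10c.png",cv2.resize(a,(600,600),interpolation=cv2.INTER_CUBIC))
E
```

```text
time: 15.2
position: [0.463, 0.1611, 0.2433]
tool_rot: [1.219, 1.203, -1.221]
ft_force: [0.0, 0.2, 0.0]
grip_width: 0.326
time: 15.7
position: [0.4641, 0.1611, 0.3475]
tool_rot: [1.224, 1.201, -1.216]
ft_force: [0.8, 0.1, 0.3]
grip_width: 0.514
time: 16.0
position: [0.4627, 0.115, 0.3445]
tool_rot: [1.223, 1.201, -1.221]
ft_force: [-0.3, 0.0, 0.3]
grip_width: 0.518
t 16.0 TCP [0.4627 0.115  0.3445] grasp [0.4628 0.1152 0.1805] 
 [[ 7.000e-04  9.998e-01 -1.760e-02]
 [ 1.200e-03 -1.760e-02 -9.998e-01]
 [-1.000e+00  7.000e-04 -1.200e-03]] F [-0.3  0.   0.3] w 45.06232220085385
275 148
```

View pics/w10c.png

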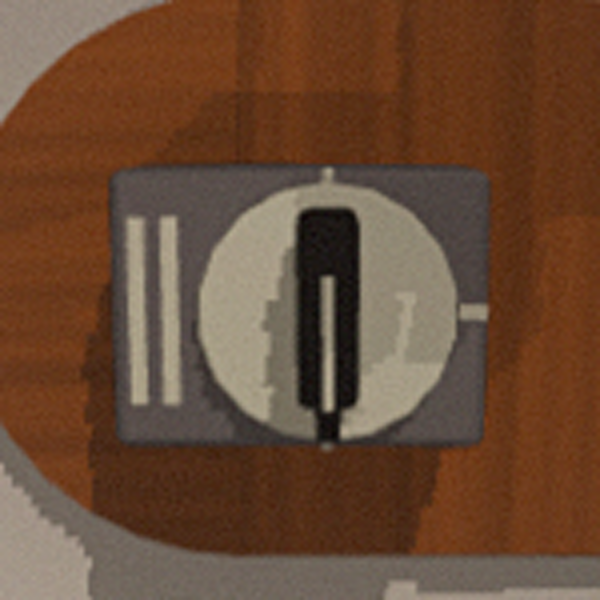

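```bash
python3 - <<'E'
from h import *
d=load("w10.npz")
f=lambda x,y,z:onz(d,(275-75+(x+.5)/4-.5,148-75+(y+.5)/4-.5),z+.012,True)[:2]
P={n:f(*v) for n,v in dict(back=(480,312,.042),slot=(153,311,.042),disc=(329,312,.048),lt=(328,175,.042),rt=(327,440,.042),nose=(327,430,.068),tail=(328,212,.068)).items()}
for k,v in P.items(): print(k,v.round(4))
a=P["back"]-P["slot"];b=P["lt"]-P["rt"];n=P["nose"]-P["tail"];y=np.degrees([np.arctan2(a[1],a[0]),np.arctan2(b[1],b[0])-np.pi/2,np.arctan2(n[1],n[0])]);print(y,"dial",np.radians(y[:2].mean()-y[2]))
t=get_image("top");cv2.imwrite("pics/top1.png",t["img"][:,:,::-1]);print(monitor.get_state()["time"])
E
```

```text
back [0.4962 0.1602]
slot [0.4272 0.1617]
disc [0.4643 0.1614]
lt [0.4647 0.1894]
rt [0.4634 0.1328]
nose [0.4635 0.1411]
tail [0.4645 0.1832]
[ -1.30628535  -1.27523397 -91.32016951] dial 1.5713096256330816
16.1
```

View pics/top1.png

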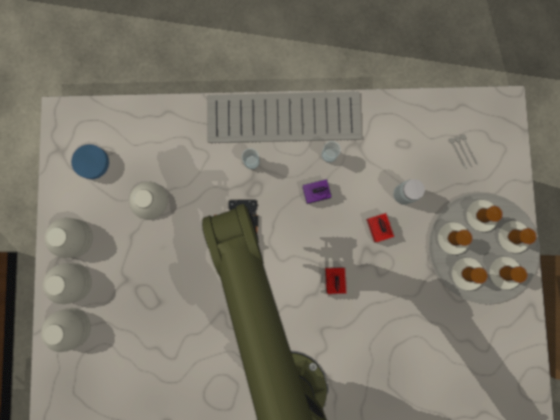

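The dial measures 1.571 rad, the case yaw is -1.3° and its middle is at (0.458,0.162). The glasses, bowl and jar are unmoved at (252,160), (331,153), (150,200) and (405,195), and the arm is clear. Handing in.

```bash
python3 -c "
from bench import ctrl
print(ctrl.close_job())"
```

```text
the job is handed in; nothing more can be done
None
```

The timer is on the board and set to 15 minutes, and I handed the job in at about 16 s. I gripped the grey timer by its case and set it down square on the middle of the D-shaped board, slotted front towards the rounded end. After letting go, I gripped the dial's bar and turned it clockwise while bearing down with about 19 N.

| Last check | Measured |
|---|---|
| Dial angle | about 1.57 rad (target 1.571) |
| Case yaw | -1.3° (board about -1.0°) |
| Middle of the case | about 1 mm from the board's middle |
| Fingers | open and clear, wrist force about 0 N |
| Glasses, bowl and jar | at their starting places in the top view |

No check failed. Pressing down also put a steady sideways force of about 5 N on the dial (briefly 8 N at the start), but the case did not move measurably.

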